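# Lay a plywood upright down into its drilling board and lock it

### The job

The plywood upright stands on end at the stop of the drilling board: tip it over to the right, towards the board's open end, and let it down gently under control all the way, never dropping it, until it lies flat between the fences. Push it home against the end stop, then swing the wooden turn-button square across it, so that the drill cannot pull it up. Only push and support with the fingers: do not grip the upright or lift it off the board, and leave the things lying round about where they are.

Things in the scene. Friction and masses are not known exactly. Their poses are not given: they have to be found in the camera images.
- upright: the part: plywood, 190 mm long, 80 wide, 24 thick, about 0.2 kg, a 40 mm hole through its middle; it stands on its foot end on the board's deck between the fences, loose, and overbalances once tipped 7 degrees. Origin: centre of the foot end; z: along its length, foot to top (up at the start); x: through its thickness (the -x face looks to the board's open end and comes to lie underneath); y: across it
- upright_mid (a point): centre of the upright, half-way along, in the middle of its thickness
- upright_top (a point): centre of the upright's top end (the end that is up at the start); open fingers can stand astride it, one behind and one on the falling side to hold it back; lying, this end is clear of the deck with room for a finger under it
- upright_foot (a point): centre of the upright's foot end (the end it stands on, and that must end against the stop)
- board: the drilling board, a wooden cradle screwed to the bench. Origin: on the bench under it; x: along it towards the end stop, roughly to the robot's left; y: roughly towards the robot; z up. Deck 42 mm above the bench, from its open right-hand edge at x = -85 mm to the stop's face at x = +70 mm. The upright lying home reaches 35 mm out past the open edge, with 42 mm of free space under that end
- board_stop (a point): middle of the end stop's face, at deck height; the stop is 22 mm high. The board's side fences have inner faces 43.5 mm and outer faces 67.5 mm either side of the middle line and are 26 mm high over the deck (tops 68 mm above the bench); low cleats, 15 mm high, reach 91 mm either side
- button (a joint): the turn-button's angle: 0 = along the fence, its free end towards the board's open end (it starts at 0 or turned outwards, down to -0.5), 1.57 = square across the channel; it turns counter-clockwise seen from above (the free end swings away from the robot, over the channel), ends hard at 1.62 and stays where it is left (about 1 N at the peg)
- button_pivot (a point): the button's pivot screw, on top of the fence nearer the robot. The button is a dark wooden bar 14 mm thick and 20 mm wide, its underside 2.5 mm over the lying upright
- button_peg (a point): half-way up the small round peg, 14 mm in diameter, that stands 25 mm proud of the bar near its free end, 48 mm from the pivot
- screwdriver: screwdriver with a red handle, 200 mm long, lying behind the board (bystander)
- offcut: small pine offcut, 38x75x19 mm, lying in front of the board (bystander)
- glue_bottle: white glue bottle, 207 mm tall, 63 mm wide, standing to the left of the board (bystander)
- tape_roll: roll of masking tape, 96 mm across, 24 mm high, to the right in front (bystander)
- marking_gauge: wooden marking gauge, 200 mm long, to the left behind the board (bystander)
- try_square: try square, 218 mm long, lying to the far right (bystander)
- screw_tin: open tin of screws, 82 mm across, 57 mm high, to the right in front (bystander)
- pencil: green pencil, 177 mm, near the front edge (bystander)
- chisel_2: chisel with a wooden handle, 226 mm long, near the bench's front edge (bystander)
Mind the look-alikes: they are no part of the job. Leave any purple look-alike of the upright alone.

How it is judged:
On the way, in this order (a step that is already met when the one before it is completed fails the run):
1. the upright lies flat in the board, foot end home against the end stop, the turn-button still open (angle between upright's own z axis and vertical between 1.53 and 1.61 rad and z of upright_mid in the frame of board between 0.05 and 0.0575 m and x of upright_top in the frame of board below -0.1 m and angle between the z axis of upright and the x axis of board, either way round below 0.08 rad and x of upright_foot in the frame of board above 0.066 m and linear speed of upright below 0.02 m/s and angular speed of upright below 0.1 rad/s and value of joint button below 0.6 rad), for 0.2 s.
2. the turn-button is swung square across the upright (value of joint button above 1.35 rad), for 0.2 s.
At the end, for the whole second after the job is handed in: the upright lies flat on the deck (within 2 degrees, long axis along the board within 5 degrees, top end out over the open end), its foot end within 4 mm of the end stop, at rest, and the turn-button stands across it (1.35 rad or more) (angle between upright's own z axis and vertical between 1.53 and 1.61 rad and z of upright_mid in the frame of board between 0.05 and 0.0575 m and x of upright_top in the frame of board below -0.1 m and angle between the z axis of upright and the x axis of board, either way round below 0.08 rad and x of upright_foot in the frame of board above 0.066 m and linear speed of upright below 0.02 m/s and angular speed of upright below 0.1 rad/s and value of joint button above 1.35 rad); the robot touches nothing.
It fails at once if the upright dropped or was thrown over: it turned faster than 4 rad/s (angular speed of upright above 4 rad/s).
It fails at once if the upright's foot was lifted off the deck or it left the board (z of upright_foot in the frame of board above 0.075 m or z of upright_foot in the frame of board below 0.03 m or z of upright_mid in the frame of board above 0.152 m).
It fails at once if the upright was squeezed or gripped while it was tipped (more than 12 N from the fingers) (angle between upright's own z axis and vertical below 1.25 rad and contact force between the fingers and upright above 12 N).
It fails at once if a bystander (screwdriver, offcut, glue bottle, tape roll, marking gauge, chisel, try square, screw tin, pencil) was moved more than 15 mm (distance of any of screwdriver, offcut, glue_bottle, tape_roll, marking_gauge, chisel_2, try_square, screw_tin, pencil from where it was at the start of the episode above 0.015 m).
It also fails if it takes over 67 s, if anything falls off the work surface, if the arm or the gripper's body presses on something with over 40 N, if the wrist force passes 120 N, or if a joint passes its speed limit or range.

### The arm

A 6-joint arm with a two-finger parallel gripper is mounted at the origin on a cart in front of the work surface, level with it; the furniture and walls round the work are solid. World frame = base frame: x ahead of the robot, y to its left, z up, the work surface at z = 0. Lengths are in m, angles in rad, forces in N, time in s.
With the tool pointing down it reaches from about 0.425 to 1.125 m from the base axis. Payload 14.9 kg.
Tool frame: the origin (TCP) lies midway between the tips of the shut fingers; the grasp point (between the pads) lies manip.grasp_offset behind it (manip.grasp_offset is the distance from the TCP to the grasp point, in m); z points along the fingers, y is the line along which they close (so a half turn about z gives the same grasp; the last joint's range is limited). The gripper opens to 91 mm and grips with 3 to 60 N. Pads are 32 mm wide; open, the fingers measure 118 mm over their backs; the gripper's body (76 mm by 178 mm) begins 60 mm behind the grasp point.
Start: joints at [1.213, 0.379, 1.734, -0, 1.028, -0.033], TCP at [0.223, 0.663, 0.214] pointing down, gripper open.
Joint ranges: [-2.77, 2.77], [-0.74, 2.19], [0, 2.66], [-1.06, 4.2], [0.31, 2.87], [-3.08, 3.08]. Speed limits (rad/s): [1.89, 1.89, 2.39, 3.14, 3.14, 3.14].

### API

Orientations are given as a unit quaternion [x, y, z, w].
In Python, from bench import manip, eyes gives the robot as it stands.
- The arm moves only by the tool drive_tool, never from a script. Its argument "targets" is a list of rows, each a list of 3 entries, a list of its own where there are three numbers: the closure, from 0 (fully open) to 1 (shut), then the shift along the tool's x, y, z in mm, then the turn, a rotation vector about the tool's x, y, z in degrees. A call has exactly 10 rows; each row is the pose to reach, as a shift and turn from the pose commanded when the call began, along the tool's axes at that moment; what a row does not reach only later rows make up. A row lasts 1/10 s, in which the tool goes at most 50 mm and 8.59 degrees, less where a joint would pass 70% of its speed; a pose out of reach is approached as far as the arm can. A call with a gripper value outside its range is refused whole. The fingers move at their own pace and stop on an object; "squeeze" is the grip in N (left out, the last holds). Time passes only in rows, so rows that repeat a pose let the fingers close, or fill a call up. It gives the time, the measured TCP pose, the force, the opening and the grip force at its end, in the units of the state.
- manip.state(): the state, without advancing time (a new reading comes with each control period).
- eyes.camera(name): name is "scene" or "top" or "wrist"; returns a dict with "frame" (420x560x3 uint8, blue, green, red), "depth" (420x560 float32, m along the optical axis (not along the pixel's ray), 0 where there is no reading), "intrinsics" (3x3 intrinsics, pixels), "rvec" (rotation vector, rad) and "tvec" (3), from world to camera coordinates, as OpenCV has them; the wrist camera has in their place "mount" (4x4, takes a point from camera to tool coordinates, whose origin is the TCP and whose axes are the flange's). Camera axes: x right, y down, z forward; pixel columns grow to the right and rows downward; lengths in m; the calibration is good to about 2 mm. A picture is of the moment at which its call begins: read the wrist's pose just before it.
- manip.job_done(): hands the job in; it is judged then, once.
The state is a dict: "t": time; "q": joint angles; "dq": joint speeds; "tau": joint torques, N m; "position": TCP position; "tcp_rot": TCP orientation; "wrist_force": force on the tool from outside, world axes, zero at the start; "ft_torque": the same for the moment, N m; "finger_gap": opening from 0.0 (shut) to 1.0 (fully open); "grasp_force": force on a finger pad.
Only numpy, scipy, OpenCV 4.12 (cv2) and the standard library are available. Lean on these libraries where they do the work, as an engineer would, in place of code of your own. Each camera call takes 0.05 s, during which the arm holds its last target. There are 200 camera calls.

## Working session

There is one attempt and no reset: what is moved stays moved. The work goes in short steps, Python scripts to look and compute and a tool call to move; the robot and the scene stay as the last step left them, time stands still between calls to the robot, and variables do not carry over. Pictures are saved under pics/ and viewed, at most 10 in all, crops included, and the job is handed in when it is done.

Besides the shell and the picture viewer there is one more tool, called after "Call:" in YAML: its name, and indented under it one key for each argument. drive_tool: Moves the arm, as the interface text tells. Its arguments: {"type":"object","properties":{"targets":{"type":"array","items":{"type":"array"}},"squeeze":{"type":"number"}},"required":["targets"]}

```bash
ls; mkdir -p pics
python3 - <<'E'
from bench import manip, eyes
import cv2,numpy as np,pickle
s=manip.state();print(s, manip.grasp_offset)
d={n:eyes.camera(n) for n in("scene","top")}
pickle.dump(d,open('d0.pkl','wb'))
for n in d: 
    c=d[n];cv2.imwrite(f'pics/{n}0.png',c['frame']);print(n,c['intrinsics'],c['rvec'],c['tvec'])
E
```

```text
pics
{'t': 0.0, 'q': array([ 1.21271137e+00,  3.79407247e-01,  1.73478988e+00,  1.61012166e-05,
        1.02851847e+00, -3.33134092e-02]), 'dq': array([-0.00015086,  0.00063284, -0.00093184, -0.00161344,  0.00205214,
        0.00096412]), 'tau': array([ 3.72219010e-04, -7.63700080e+01, -4.34392905e+01,  6.51120278e-02,
        4.22681915e-02, -8.20808782e-05]), 'position': array([0.22323219, 0.66302032, 0.21328468]), 'tcp_rot': array([ 1.61677128e-01,  9.86843549e-01, -5.49413140e-04, -1.15941099e-04]), 'wrist_force': array([-0.1736363 ,  0.72922142,  0.02888378]), 'ft_torque': array([ 0.02139236,  0.00323847, -0.00675278]), 'grasp_force': 0.0, 'finger_gap': 1.002106025662811} 0.0188
scene [[461.9501088    0.         284.93395653]
 [  0.         461.9501088  209.58687955]
 [  0.           0.           1.        ]] [ 1.98454347 -0.93339337  0.51037001] [-0.27349702  0.36183301  1.31814368]
top [[404.4416464    0.         281.1806823 ]
 [  0.         404.4416464  206.82224795]
 [  0.           0.           1.        ]] [ 2.12783221 -2.1895939   0.08655717] [0.10696029 0.55126325 1.2794856 ]
```

View pics/scene0.png

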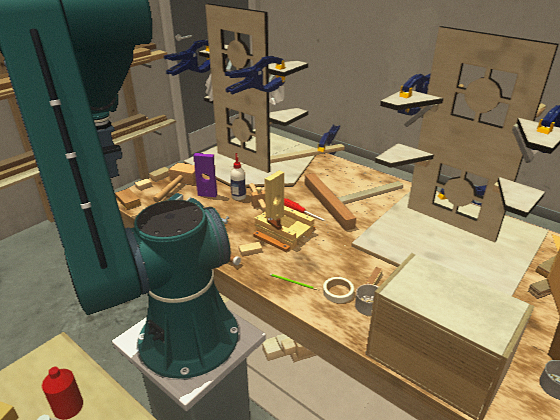

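View pics/top0.png

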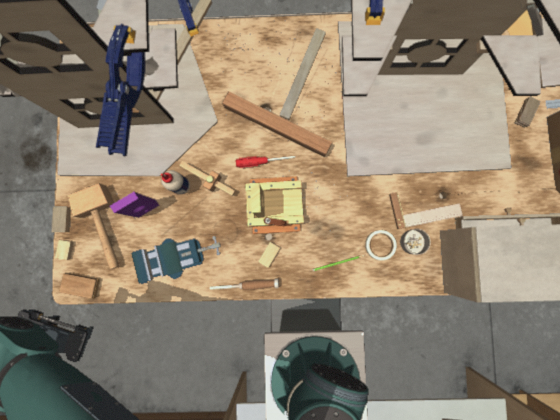

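The top view shows the board at about (273,205), with the yellow upright at its left end near (257,203). The purple look-alike is at (133,204), so I'll leave that alone. Next I'll enlarge the board and measure it.

```bash
cat > h.py <<'E'
import numpy as np,cv2
def cloud(c):
    K=c['intrinsics'];d=c['depth'];v,u=np.mgrid[:d.shape[0],:d.shape[1]]
    P=np.stack([(u-K[0,2])/K[0,0]*d,(v-K[1,2])/K[1,1]*d,d],-1)
    R=cv2.Rodrigues(np.array(c['rvec']))[0]
    return (P-np.array(c['tvec']).ravel())@R
E
python3 - <<'E'
from h import *;import pickle
d=pickle.load(open('d0.pkl','rb'))
t=d['top'];W=cloud(t)
s=d['scene'];WS=cloud(s)
a=cv2.resize(t['frame'][165:245,230:320],None,fx=4.4,fy=5,interpolation=cv2.INTER_CUBIC)
a=cv2.resize(t['frame'][165:245,230:320],None,fx=5,fy=5,interpolation=cv2.INTER_CUBIC)
b=cv2.resize(s['frame'][160:260,240:330],None,fx=4,fy=4,interpolation=cv2.INTER_CUBIC)
o=np.zeros((400,810,3),np.uint8);o[:,:450]=a;o[:,450:]=b
cv2.imwrite('pics/crop0.png',o[:,:800])
np.set_printoptions(precision=3,suppress=True,linewidth=200)
for r in (180,185,190,197,203,210,217,222,225,229,233,237): print(r,[tuple(np.round(W[r,c]*1000).astype(int)) for c in range(240,310,7)])
# upright top pts
M=(W[...,2]>.2)&(W[...,2]<.25);M[:165]=0;M[245:]=0;M[:,:230]=0;M[:,320:]=0
p=W[M];print(len(p),p.mean(0),cv2.minAreaRect((p[:,:2]*1000).astype(np.float32)),np.percentile(p[:,2],[5,50,95]))
v,u=np.where(M);print(u.min(),u.max(),v.min(),v.max())
E
```

```text
180 [(np.int64(652), np.int64(227), np.int64(-4)), (np.int64(650), np.int64(203), np.int64(1)), (np.int64(647), np.int64(179), np.int64(16)), (np.int64(647), np.int64(156), np.int64(13)), (np.int64(646), np.int64(133), np.int64(12)), (np.int64(645), np.int64(109), np.int64(16)), (np.int64(644), np.int64(86), np.int64(16)), (np.int64(643), np.int64(63), np.int64(17)), (np.int64(634), np.int64(41), np.int64(65)), (np.int64(645), np.int64(17), np.int64(-4))]
185 [(np.int64(634), np.int64(227), np.int64(-1)), (np.int64(623), np.int64(196), np.int64(69)), (np.int64(596), np.int64(160), np.int64(231)), (np.int64(621), np.int64(152), np.int64(70)), (np.int64(620), np.int64(130), np.int64(69)), (np.int64(620), np.int64(108), np.int64(66)), (np.int64(619), np.int64(86), np.int64(69)), (np.int64(619), np.int64(64), np.int64(66)), (np.int64(617), np.int64(42), np.int64(71)), (np.int64(628), np.int64(17), np.int64(1))]
190 [(np.int64(617), np.int64(227), np.int64(1)), (np.int64(607), np.int64(197), np.int64(68)), (np.int64(582), np.int64(161), np.int64(231)), (np.int64(591), np.int64(146), np.in
[... 3887 characters left out ...]
(469), np.int64(45), np.int64(-2)), (np.int64(469), np.int64(23), np.int64(1))]
237 [(np.int64(461), np.int64(230), np.int64(-3)), (np.int64(461), np.int64(207), np.int64(-5)), (np.int64(460), np.int64(184), np.int64(3)), (np.int64(459), np.int64(160), np.int64(5)), (np.int64(473), np.int64(166), np.int64(-514)), (np.int64(458), np.int64(115), np.int64(-1)), (np.int64(457), np.int64(92), np.int64(-1)), (np.int64(457), np.int64(69), np.int64(-4)), (np.int64(456), np.int64(46), np.int64(0)), (np.int64(456), np.int64(23), np.int64(-1))]
288 [0.562 0.156 0.229] ((562.1416625976562, 156.75852966308594), (79.6624526977539, 24.208515167236328), 0.847440779209137) [0.212 0.231 0.234]
251 261 183 212
```

View pics/crop0.png

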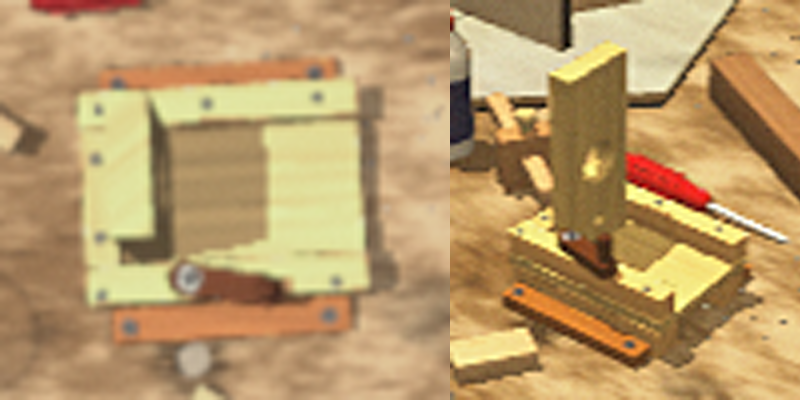

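Run:
```python
from h import *;import pickle
np.set_printoptions(precision=4,suppress=True,linewidth=160)
d=pickle.load(open('d0.pkl','rb'))
for n in('top','scene'):
    W=cloud(d[n]);x,y,z=W[...,0],W[...,1],W[...,2]
    box=(x>.45)&(x<.68)&(y>0)&(y<.25)
    print(n)
    # fence tops
    for nm,b in (('far',box&(x>.58)),('near',box&(x<.53))):
        p=W[b&(z>.060)&(z<.075)];print(nm,len(p),cv2.minAreaRect((p[:,:2]*1000).astype(np.float32)))
    p=W[box&(z>.06)&(z<.075)];print('all',cv2.minAreaRect((p[:,:2]*1000).astype(np.float32)),np.percentile(p[:,2],[10,50,90]))
    p=W[box&(z>.22)&(z<.24)];print('top',len(p),cv2.minAreaRect((p[:,:2]*1000).astype(np.float32)),np.median(p[:,2]))
    p=W[box&(x<.54)&(z>.077)&(z<.088)];print('bar',len(p),p.mean(0),cv2.minAreaRect((p[:,:2]*1000).astype(np.float32)))
    p=W[box&(x<.54)&(z>.095)&(z<.115)];print('peg',len(p),p)
    p=W[box&(z>.1)&(z<.22)&(x>.51)&(x<.61)];A=np.c_[p[:,0],p[:,2],np.ones(len(p))]
    m=np.linalg.lstsq(A,p[:,1],rcond=None)[0];r=p[:,1]-A@m;k=abs(r)<.004;m=np.linalg.lstsq(A[k],p[k,1],rcond=None)[0];print('face y=',m,k.sum(),len(p))
W=cloud(d['top'])
for r in(190,200,208): print(r,[ (c,int(W[r,c,1]*1000),int(W[r,c,2]*1000)) for c in range(244,270)])
```

```text
top
far 393 ((608.2578125, 113.2877197265625), (48.78102493286133, 177.20753479003906), 1.9543207883834839)
near 335 ((509.5741271972656, 111.25251007080078), (176.3374786376953, 32.156227111816406), 88.35254669189453)
all ((563.0278930664062, 112.09281921386719), (140.11427307128906, 176.89755249023438), 1.5130295753479004) [0.0628 0.0666 0.0702]
top 265 ((562.1415405273438, 156.76724243164062), (79.6624526977539, 24.19109535217285), 0.847440779209137) 0.2311584897557669
bar 126 [0.5065 0.1165 0.0816] ((509.3431701660156, 121.08320617675781), (92.65770721435547, 31.68498992919922), 65.03180694580078)
peg 25 [[0.5231 0.1605 0.1093]
 [0.5227 0.1573 0.112 ]
 [0.5228 0.1544 0.1097]
 [0.5227 0.1513 0.1109]
 [0.5228 0.1485 0.1081]
 [0.5233 0.1459 0.1013]
 [0.5061 0.0883 0.1037]
 [0.506  0.0852 0.1043]
 [0.5061 0.0822 0.1011]
 [0.5031 0.0914 0.1043]
 [0.5029 0.0883 0.107 ]
 [0.503  0.0853 0.1041]
 [0.5027 0.0822 0.1073]
 [0.5028 0.0792 0.1037]
 [0.4997 0.0913 0.1108]
 [0.5001 0.0884 0.1035]
 [0.4998 0.0853 0.107 ]
 [0.4997 0.0823 0.1064]
 [0.4996 0.0793 0.1069]
 [0.4972 0.0916 0.102 ]
 [0.
[... 2882 characters left out ...]
30), (254, 161, 230), (255, 158, 234), (256, 155, 232), (257, 152, 231), (258, 149, 233), (259, 147, 235), (260, 144, 227), (261, 145, 184), (262, 147, 113), (263, 145, 93), (264, 145, 49), (265, 142, 38), (266, 138, 43), (267, 136, 38), (268, 132, 43), (269, 129, 40)]
208 [(244, 214, 2), (245, 211, 0), (246, 208, -5), (247, 198, 64), (248, 195, 64), (249, 192, 64), (250, 188, 67), (251, 185, 62), (252, 167, 231), (253, 164, 233), (254, 161, 227), (255, 158, 229), (256, 155, 232), (257, 153, 231), (258, 150, 233), (259, 147, 233), (260, 145, 227), (261, 144, 200), (262, 144, 161), (263, 144, 112), (264, 144, 62), (265, 142, 45), (266, 139, 40), (267, 136, 40), (268, 133, 34), (269, 130, 38)]
```

Measurements:
- **Upright:** its top is at about (0.562, 0.157, 0.231), an 80x24 rectangle, which matches.
- **Board:** centred at x≈0.563, yaw ≈1.5°. The stop face is at y≈0.1785 and the open edge at y≈0.0235.
- **Button:** the peg is at about (0.500, 0.086).

Now I'll start moving.

Call:
drive_tool:
  targets:
    - [0.6,[-25,-19,-35],[0,0,-2]]
    - [0.6,[-55,-42,-65],[0,0,-4]]
    - [0.6,[-90,-69,-90],[0,0,-6]]
    - [0.6,[-126,-96,-90],[0,0,-8]]
    - [0.6,[-162,-124,-90],[0,0,-10]]
    - [0.6,[-198,-151,-90],[0,0,-12]]
    - [0.6,[-234,-179,-90],[0,0,-14]]
    - [0.6,[-270,-206,-90],[0,0,-16]]
    - [0.6,[-306,-234,-90],[0,0,-18]]
    - [0.6,[-342,-261,-90],[0,0,-20]]
  squeeze: 5

```text
t: 1.1
position: [0.4648, 0.3051, 0.3038]
tcp_rot: [-0.013, 1.0, -0.0, -0.0]
wrist_force: [0.7, 1.0, 0.1]
finger_gap: 0.395
grasp_force: 0.0
```

```bash
cat >> h.py <<'E'
from scipy.spatial.transform import Rotation as R
def st(s):
    r=R.from_quat(s['tcp_rot']);a=r.as_matrix()
    print('t %.2f'%s['t'],'p',np.round(s['position']*1000,1),'f',np.round(s['wrist_force'],1),'gap %.1f grip %.1f'%(91*s['finger_gap'],s['grasp_force']),'q',np.round(s['q'],2))
    print('toolx',np.round(a[:,0],3),'tooly',np.round(a[:,1],3),'toolz',np.round(a[:,2],3),'yaw_y %.1f'%np.degrees(np.arctan2(a[1,1],a[0,1])))
    return r
def goto(s,tgt): return np.round(R.from_quat(s['tcp_rot']).inv().apply(np.array(tgt)-s['position'])*1000,1)
E
python3 - <<'E'
from bench import manip
from h import *
s=manip.state();st(s);print(goto(s,[.5625,.157,.30]))
E
```

```text
t 1.10 p [464.8 305.1 303.8] f [0.7 1.  0.1] gap 36.0 grip 0.0 q [ 0.54  0.05  1.96 -0.    1.13 -1.06]
toolx [-1.    -0.026  0.   ] tooly [-0.026  1.    -0.   ] toolz [-0. -0. -1.] yaw_y 91.5
[ -93.9 -150.6    3.8]
```

Call:
drive_tool:
  targets:
    - [0.6,[-24,-37,0],[0,0,0]]
    - [0.6,[-48,-75,0],[0,0,0]]
    - [0.6,[-72,-112,0],[0,0,0]]
    - [0.6,[-94,-150,0],[0,0,0]]
    - [0.6,[-94,-150,0],[0,0,0]]
    - [0.6,[-94,-150,10],[0,0,0]]
    - [0.6,[-94,-150,20],[0,0,0]]
    - [0.6,[-94,-150,30],[0,0,0]]
    - [0.6,[-94,-150,30],[0,0,0]]
    - [0.6,[-94,-150,30],[0,0,0]]

```text
t: 2.1
position: [0.5614, 0.1598, 0.2735]
tcp_rot: [-0.013, 1.0, -0.0, -0.0]
wrist_force: [0.2, 1.7, -0.2]
finger_gap: 0.399
grasp_force: 0.0
```

Run:
```python
from bench import manip,eyes
from h import *;import pickle
s=manip.state();r=st(s)
c=eyes.camera('wrist');cv2.imwrite('pics/w1.png',c['frame'])
print(c['mount']);pickle.dump((s,c),open('w1.pkl','wb'))
K=c['intrinsics'];d=c['depth'];v,u=np.mgrid[:420,:560]
P=np.stack([(u-K[0,2])/K[0,0]*d,(v-K[1,2])/K[1,1]*d,d],-1)
m=np.array(c['mount']);W=r.apply((P.reshape(-1,3)@m[:3,:3].T+m[:3,3]))+s['position'];W=W.reshape(420,560,3)
b=(W[...,2]>.222)&(W[...,2]<.24)&(abs(W[...,0]-.5625)<.06)&(abs(W[...,1]-.157)<.03)
p=W[b];print(len(p));
if len(p): print(cv2.minAreaRect((p[:,:2]*1000).astype(np.float32)),np.median(p[:,2]))
b=(W[...,2]>.09)&(W[...,2]<.115)&(abs(W[...,0]-.50)<.03)&(abs(W[...,1]-.085)<.03)
p=W[b];print(len(p),p.mean(0) if len(p) else 0)
```

```text
t 2.10 p [561.4 159.8 273.5] f [ 0.2  1.7 -0.2] gap 36.3 grip 0.0 q [ 0.24  0.13  1.93 -0.    1.08 -1.36]
toolx [-1.    -0.025  0.001] tooly [-0.025  1.    -0.   ] toolz [-0.001 -0.    -1.   ] yaw_y 91.4
[[ 1.89974682e-04 -9.69182832e-01 -2.46342450e-01  6.93444813e-02]
 [ 9.99999591e-01  4.02037691e-04 -8.10552234e-04 -6.15184207e-05]
 [ 8.84612259e-04 -2.46342195e-01  9.69182511e-01 -1.70169140e-01]
 [ 0.00000000e+00  0.00000000e+00  0.00000000e+00  1.00000000e+00]]
3092
((553.6636352539062, 157.50286865234375), (66.57579803466797, 24.028221130371094), 1.1023672819137573) 0.2313575687458162
166 [0.49823192 0.08784347 0.10494526]
```

View pics/w1.png

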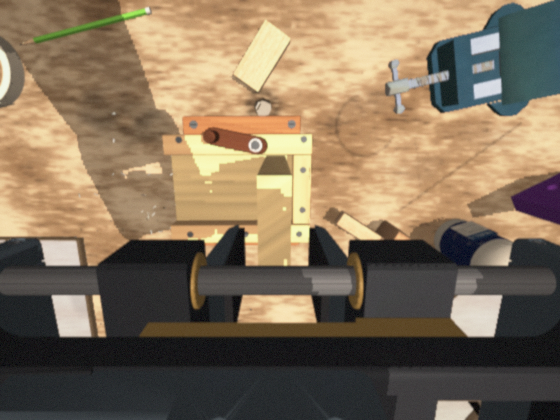

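The wrist view shows the upright's top (pixels about (275,210)) squarely between the fingers, centred at y = 0.1575. The peg is at (210,135) and the pivot at (256,145). I'll go down astride it.

Call:
drive_tool:
  targets:
    - [0.6,[0,-1,10],[0,0,0]]
    - [0.6,[0,-1,22],[0,0,0]]
    - [0.6,[0,-1,32],[0,0,0]]
    - [0.6,[0,-1,42],[0,0,0]]
    - [0.6,[0,-1,52],[0,0,0]]
    - [0.6,[0,-1,62],[0,0,0]]
    - [0.6,[0,-1,70],[0,0,0]]
    - [0.6,[0,-1,75],[0,0,0]]
    - [0.6,[0,-1,75],[0,0,0]]
    - [0.6,[0,-1,75],[0,0,0]]

```text
t: 3.15
position: [0.562, 0.1583, 0.1991]
tcp_rot: [-0.012, 1.0, 0.0, 0.0]
wrist_force: [-0.3, -1.2, 0.3]
finger_gap: 0.401
grasp_force: 0.0
```

Run:
```python
from bench import manip
from h import *
s=manip.state();r0=st(s)
# rigid rotation of tool about pivot P (world x axis): rows for phi
P=np.array([s['position'][0],.1455,.042])
for ph in (2,4,6,8,10,12,14,16,18,20):
    q=R.from_euler('x',ph,degrees=True)
    t=P+q.apply(s['position']-P)
    print(ph,np.round(r0.inv().apply(t-s['position'])*1000,1))
```

```text
t 3.15 p [562.  158.3 199.1] f [-0.3 -1.2  0.3] gap 36.5 grip 0.0 q [ 0.23  0.22  1.98 -0.    0.94 -1.36]
toolx [-1.    -0.024 -0.   ] tooly [-0.024  1.     0.   ] toolz [ 0.  0. -1.] yaw_y 91.4
2 [ 0.1 -5.5 -0.4]
4 [  0.3 -11.   -0.5]
6 [  0.4 -16.5  -0.5]
8 [  0.5 -22.   -0.3]
10 [  0.7 -27.5   0.2]
12 [  0.8 -32.9   0.8]
14 [  0.9 -38.4   1.6]
16 [  1.1 -43.8   2.6]
18 [  1.2 -49.2   3.7]
20 [  1.3 -54.5   5.1]
```

Call:
drive_tool:
  targets:
    - [0.6,[0,-4,0],[-1.5,0,0]]
    - [0.6,[0,-8,0],[-3,0,0]]
    - [0.6,[0,-12.4,-0.5],[-4.5,0,0]]
    - [0.6,[0,-16.5,-0.5],[-6,0,0]]
    - [0.6,[0.5,-19.3,-0.5],[-7,0,0]]
    - [0.6,[0.5,-22,-0.3],[-8,0,0]]
    - [0.6,[0.5,-24.7,0],[-9,0,0]]
    - [0.6,[0.7,-27.5,0.2],[-10,0,0]]
    - [0.6,[0.7,-30.2,0.5],[-11,0,0]]
    - [0.6,[0.8,-32.9,0.8],[-12,0,0]]

```text
t: 4.15
position: [0.5618, 0.1252, 0.1981]
tcp_rot: [-0.012, 0.994, 0.105, -0.001]
wrist_force: [-0.7, -0.7, 0.2]
finger_gap: 0.398
grasp_force: 0.0
```

```bash
cat >> h.py <<'E'
def face(c):
    "upright tilt and foot edge from the scene/top cloud: near side edge face points"
    W=cloud(c);x,y,z=W[...,0],W[...,1],W[...,2]
    return W
E
python3 - <<'E'
from bench import manip,eyes
from h import *
s=manip.state();r0=st(s)
c=eyes.camera('scene');W=cloud(c);x,y,z=W[...,0],W[...,1],W[...,2]
o=cv2.resize(c['frame'][130:250,220:340],None,fx=4,fy=4);cv2.imwrite('pics/s2.png',o)
for h in np.arange(.05,.25,.015):
    b=(x>.535)&(x<.59)&(y>0)&(y<.25)&(abs(z-h)<.007);print(round(h,3),b.sum(),np.round(np.percentile(y[b],[5,25,50,75,95])*1000) if b.any() else '')
E
```

```text
t 4.15 p [561.8 125.2 198.1] f [-0.7 -0.7  0.2] gap 36.2 grip 0.0 q [ 0.08  0.2   2.02  0.26  0.93 -1.67]
toolx [-1.    -0.024  0.   ] tooly [-0.024  0.978  0.209] toolz [-0.005  0.209 -0.978] yaw_y 91.4
0.05 93 [ 30.  41.  78. 122. 144.]
0.065 45 [141. 143. 145. 195. 201.]
0.08 21 [136. 137. 138. 139. 141.]
0.095 24 [133. 134. 134. 136. 137.]
0.11 34 [129. 131. 133. 139. 145.]
0.125 25 [125. 126. 133. 137. 145.]
0.14 12 [121. 123. 126. 127. 130.]
0.155 22 [118. 119. 120. 121. 122.]
0.17 28 [113. 115. 117. 117. 119.]
0.185 15 [111. 112. 114. 115. 116.]
0.2 20 [ 96.  97. 101. 106. 110.]
0.215 40 [ 91.  95.  99. 142. 148.]
0.23 83 [ 89.  98. 115. 133. 145.]
0.245 48 [ 86.  89. 134. 137. 143.]
```

View pics/s2.png

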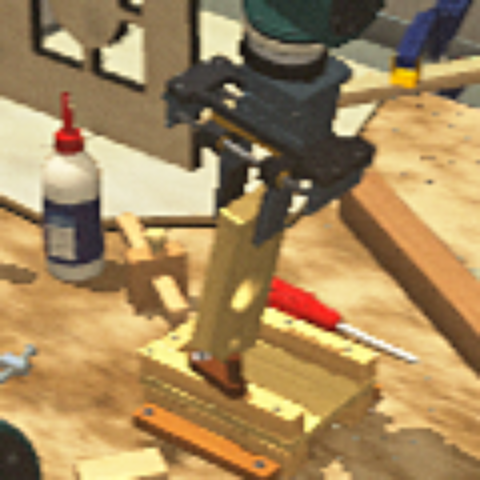

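The upright now leans about 14° on the front finger, and its foot edge is still at y≈0.147. I'll plan the supported lowering.

```bash
cat > plan.py <<'E'
from bench import manip
from h import *
import sys
from scipy.optimize import brentq
def geom(th,ph,g,c,P):   # -> TCP (along u, z)
    th,ph=np.radians([th,ph]);T=np.array(P)+.19*np.array([-np.sin(th),np.cos(th)])
    return T+c*np.array([np.sin(ph),-np.cos(ph)])+g/2*np.array([np.cos(ph),np.sin(ph)])
def now(s,P):
    a=R.from_quat(s['tcp_rot']).as_matrix();ph=np.arcsin(a[1,2]);g=.091*s['finger_gap'];p=s['position'][1:]
    tip=p-g/2*np.array([np.cos(ph),np.sin(ph)]);n=np.array([np.cos(ph),np.sin(ph)])
    f=lambda th:(np.array(P)+.19*np.array([-np.sin(th),np.cos(th)])-tip)@n
    th=brentq(f,ph-.3,min(ph+.9,1.7));T=np.array(P)+.19*np.array([-np.sin(th),np.cos(th)])
    return np.degrees(ph),g,np.degrees(th),(T-tip)@np.array([-np.sin(ph),np.cos(ph)])
def rows(s,P,sched):   # sched rows th,ph,clos,c
    r0=R.from_quat(s['tcp_rot']);p0=s['position'];ph0=now(s,P)[0]
    for th,ph,cl,c in sched:
        y,z=geom(th,ph,.091*(1-cl),c,P)
        d=r0.inv().apply(np.array([-.025*(y-p0[1]),y-p0[1],z-p0[2]]))*1000
        print('[%.3f,[%.1f,%.1f,%.1f],[%.1f,0,0]],'%(cl,*d,-(ph-ph0)))
E
python3 - <<'E'
from plan import *
s=manip.state();P=(.147,.042);ph,g,th,c=now(s,P);print(ph,g,th,c)
N=10;k=np.arange(1,N+1)
TH=th+1.6*k; PH=np.minimum(ph+(TH[-1]-ph)/N*k,60)
rows(s,P,[(TH[i],PH[i],.6-.016*k[i],c-.0003*k[i]) for i in range(N)]);print(TH[-1])
E
```

```text
12.123295274841798 0.03641022895008007 14.30978389258088 0.03270523504219238
[0.584,[-0.0,-3.6,-0.6],[-1.8,0,0]],
[0.568,[-0.0,-7.1,-1.2],[-3.6,0,0]],
[0.552,[-0.0,-10.8,-1.7],[-5.5,0,0]],
[0.536,[-0.0,-14.4,-2.1],[-7.3,0,0]],
[0.520,[-0.0,-18.1,-2.5],[-9.1,0,0]],
[0.504,[-0.0,-21.8,-2.8],[-10.9,0,0]],
[0.488,[-0.0,-25.5,-3.0],[-12.7,0,0]],
[0.472,[-0.0,-29.2,-3.1],[-14.5,0,0]],
[0.456,[-0.0,-33.0,-3.1],[-16.4,0,0]],
[0.440,[-0.0,-36.8,-3.1],[-18.2,0,0]],
30.30978389258088
```

Call:
drive_tool:
  targets:
    - [0.584,[0,-3.6,-0.6],[-1.8,0,0]]
    - [0.568,[0,-7.1,-1.2],[-3.6,0,0]]
    - [0.552,[0,-10.8,-1.7],[-5.5,0,0]]
    - [0.536,[0,-14.4,-2.1],[-7.3,0,0]]
    - [0.52,[0,-18.1,-2.5],[-9.1,0,0]]
    - [0.504,[0,-21.8,-2.8],[-10.9,0,0]]
    - [0.488,[0,-25.5,-3.0],[-12.7,0,0]]
    - [0.472,[0,-29.2,-3.1],[-14.5,0,0]]
    - [0.456,[0,-33,-3.1],[-16.4,0,0]]
    - [0.44,[0,-36.8,-3.1],[-18.2,0,0]]

```text
t: 5.2
position: [0.5628, 0.0885, 0.1935]
tcp_rot: [-0.012, 0.965, 0.261, -0.003]
wrist_force: [-0.0, 0.5, -0.8]
finger_gap: 0.561
grasp_force: 0.2
```

```bash
cat >> plan.py <<'E'
def fit(eyes,y0=-.1):
    c=eyes.camera('scene');W=cloud(c);x,y,z=W[...,0],W[...,1],W[...,2]
    F=c['frame'].astype(int);yel=(F[...,2]-F[...,0]>25)
    b=yel&(x>.523)&(x<.6)&(y>y0)&(y<.25)
    for h in np.arange(.05,.25,.015):
        m=b&(abs(z-h)<.007);print(int(h*1000),m.sum(),np.round(np.percentile(y[m],[5,25,50,75,95])*1000).astype(int) if m.any() else '')
    return c
E
python3 - <<'E'
from plan import *
from bench import eyes
s=manip.state();st(s);fit(eyes);P=(.147,.042);ph,g,th,c=now(s,P);print(ph,g,th,c)
N=10;k=np.arange(1,N+1)
TH=th+1.9*k; PH=np.minimum(ph+(TH[-1]-ph)/N*k,58)
rows(s,P,[(TH[i],PH[i],.44-.01*k[i],c-.0004*k[i]) for i in range(N)]);print(TH[-1])
E
```

```text
t 5.20 p [562.8  88.5 193.5] f [-0.   0.5 -0.8] gap 51.1 grip 0.2 q [-0.12  0.25  2.03  0.62  1.04 -2.09]
toolx [-1.    -0.024 -0.   ] tooly [-0.021  0.863  0.504] toolz [-0.012  0.504 -0.864] yaw_y 91.4
50 119 [ 29  56  91 124 181]
65 74 [134 183 190 197 202]
80 20 [124 126 127 128 150]
95 21 [115 115 119 121 140]
110 25 [105 110 113 116 132]
125 20 [ 97 101 104 109 120]
140 20 [ 88  90  91  96 110]
155 18 [ 80  82  85  87 103]
169 16 [ 71  75  78  90 103]
185 15 [59 63 66 72 88]
200 19 [54 56 59 70 90]
214 82 [51 62 67 71 74]
229 10 [-22 -10  40 105 111]
245 24 [-45 -27  -4   8 103]
30.274706905998794 0.05107290646703981 30.1898284358875 0.029669723844499417
[0.430,[-0.0,-5.0,-1.2],[-1.9,0,0]],
[0.420,[-0.0,-9.9,-2.2],[-3.8,0,0]],
[0.410,[-0.0,-14.9,-3.1],[-5.7,0,0]],
[0.400,[-0.0,-19.9,-3.8],[-7.6,0,0]],
[0.390,[-0.0,-25.0,-4.4],[-9.5,0,0]],
[0.380,[-0.0,-30.1,-4.8],[-11.3,0,0]],
[0.370,[-0.0,-35.2,-5.1],[-13.2,0,0]],
[0.360,[-0.0,-40.4,-5.2],[-15.1,0,0]],
[0.350,[-0.0,-45.5,-5.1],[-17.0,0,0]],
[0.340,[-0.0,-50.7,-4.9],[-18.9,0,0]],
49.1898284358875
```

Call:
drive_tool:
  targets:
    - [0.43,[0,-5,-1.2],[-1.9,0,0]]
    - [0.42,[0,-9.9,-2.2],[-3.8,0,0]]
    - [0.41,[0,-14.9,-3.1],[-5.7,0,0]]
    - [0.4,[0,-19.9,-3.8],[-7.6,0,0]]
    - [0.39,[0,-25,-4.4],[-9.5,0,0]]
    - [0.38,[0,-30.1,-4.8],[-11.3,0,0]]
    - [0.37,[0,-35.2,-5.1],[-13.2,0,0]]
    - [0.36,[0,-40.4,-5.2],[-15.1,0,0]]
    - [0.35,[0,-45.5,-5.1],[-17,0,0]]
    - [0.34,[0,-50.7,-4.9],[-18.9,0,0]]

```text
t: 6.25
position: [0.5639, 0.0422, 0.1721]
tcp_rot: [-0.011, 0.909, 0.416, -0.005]
wrist_force: [0.4, 0.7, -1.6]
finger_gap: 0.657
grasp_force: 0.3
```

Run:
```python
from plan import *
from bench import eyes
s=manip.state();st(s);fit(eyes);P=(.148,.042);ph,g,th,c=now(s,P);print(ph,g,th,c)
N=10;k=np.arange(1,N+1)
TH=th+1.8*k; PH=np.minimum(ph+1.*k,54)
rows(s,P,[(TH[i],PH[i],.34-.006*k[i],c-.0003*k[i]) for i in range(N)]);print(TH[-1])
```

```text
t 6.25 p [563.9  42.2 172.1] f [ 0.4  0.7 -1.6] gap 59.8 grip 0.3 q [-0.32  0.41  2.    0.85  1.25 -2.41]
toolx [-1.    -0.024  0.   ] tooly [-0.016  0.653  0.757] toolz [-0.018  0.757 -0.653] yaw_y 91.4
50 128 [ 27  48  88 125 183]
65 94 [165 182 187 195 202]
80 9 [131 136 143 148 148]
95 14 [ 91 117 122 126 127]
110 20 [ 69  91 100 109 112]
125 19 [50 67 82 88 94]
140 20 [32 46 57 70 75]
155 29 [10 25 44 51 60]
169 82 [-65   5   9  14  34]
185 58 [-72   9  15  19  24]
200 19 [-89 -81 -67 -42  65]
214 15 [-56 -54 -48   1  55]
229 20 [-52 -46 -35 -10  35]
245 18 [-49 -41 -34 -19  -9]
49.20438445831144 0.05981813416504576 49.38249744566659 0.024897324584152065
[0.334,[-0.0,-5.1,-0.7],[-1.0,0,0]],
[0.328,[-0.0,-10.4,-1.3],[-2.0,0,0]],
[0.322,[-0.0,-15.7,-1.7],[-3.0,0,0]],
[0.316,[-0.0,-21.0,-1.9],[-4.0,0,0]],
[0.310,[-0.0,-26.4,-1.8],[-4.8,0,0]],
[0.304,[-0.0,-32.0,-1.1],[-4.8,0,0]],
[0.298,[-0.0,-37.6,-0.2],[-4.8,0,0]],
[0.292,[-0.0,-43.2,0.9],[-4.8,0,0]],
[0.286,[-0.0,-48.7,2.2],[-4.8,0,0]],
[0.280,[-0.0,-54.1,3.6],[-4.8,0,0]],
67.38249744566659
```

Run:
```python
from plan import *
from bench import eyes
s=manip.state()
for y in(.148,.154,.16): print(y,now(s,(y,.042)))
c=eyes.camera('scene');cv2.imwrite('pics/s3.png',cv2.resize(c['frame'][150:250,220:340],None,fx=6,fy=6,interpolation=cv2.INTER_CUBIC))
```

```text
0.148 (np.float64(49.31933642846578), 0.06003866870382066, np.float64(49.74374860787102), np.float64(0.02509224754668176))
0.154 (np.float64(49.31933642846578), 0.06003866870382066, np.float64(50.92335923135904), np.float64(0.020472882833674252))
0.16 (np.float64(49.31933642846578), 0.06003866870382066, np.float64(52.10365044153686), np.float64(0.015772907712936036))
```

View pics/s3.png

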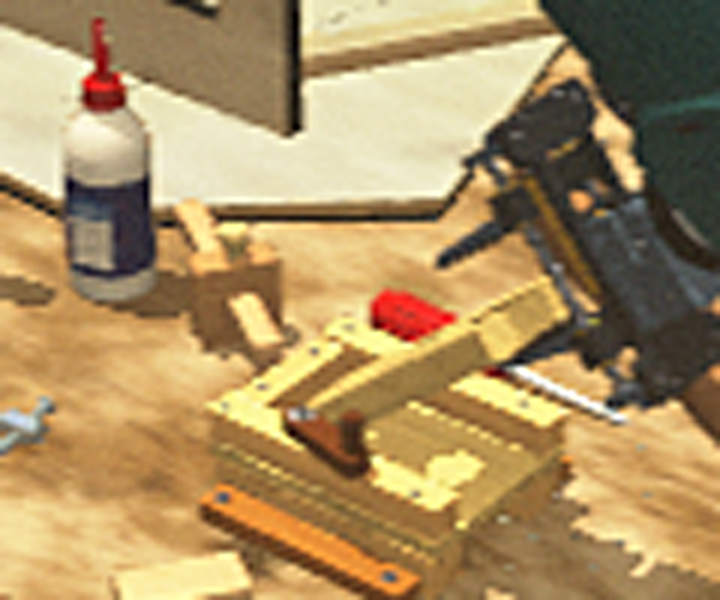

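```bash
cat >> plan.py <<'E'
def side(eyes,ym=.2):
    Q=[]
    for n in ('scene',):
        for _ in range(3):
            c=eyes.camera(n);W=cloud(c);x,y,z=W[...,0],W[...,1],W[...,2]
            F=c['frame'].astype(int);b=(F[...,2]-F[...,0]>25)&(abs(x-.5225)<.007)&(y>-.15)&(y<ym)&(z>.073)&(z<.3)
            Q.append(np.c_[y[b],z[b]])
    p=np.vstack(Q);m=np.median(p,0)
    # strip: iterate principal axis with outlier trimming
    for _ in range(6):
        m=p.mean(0);w,V=np.linalg.eigh(np.cov((p-m).T));d=(p-m)@V[:,0];p=p[abs(d)<max(.014,2*d.std())]
    a=V[:,1]*np.sign(V[1,1]);th=np.degrees(np.arctan2(-a[0],a[1]));n=np.array([np.cos(np.radians(th)),np.sin(np.radians(th))])
    d=(p-m)@n;lo,hi=np.percentile(d,[2,98]);print('side n',len(p),'theta %.1f'%th,'thick %.1f'%((hi-lo)*1e3))
    mid=m+n*(lo+hi)/2;f=mid-.012*n;u=np.array([-np.sin(np.radians(th)),np.cos(np.radians(th))])
    t=(.042-f[1])/u[1];print('P y(deck) %.1f'%((f+t*u)[0]*1e3),'upper extent',(np.percentile(((p-f)@u-t),99)*1e3).round(1))
E
python3 - <<'E'
from plan import *
from bench import eyes
side(eyes)
E
```

```text
side n 611 theta 51.7 thick 25.3
P y(deck) 157.9 upper extent 270.5
```

```bash
cat >> plan.py <<'E'
def rows2(s,sched):   # P follows the stop
    r0=R.from_quat(s['tcp_rot']);p0=s['position'];ph0=now(s,(.16,.042))[0]
    for th,ph,cl,c in sched:
        P=(.1765-.024*np.cos(np.radians(th)),.042);y,z=geom(th,ph,.091*(1-cl),c,P)
        d=r0.inv().apply(np.array([-.025*(y-p0[1]),y-p0[1],z-p0[2]]))*1000
        print('[%.2f,[%.1f,%.1f,%.1f],[%.1f,0,0]],'%(cl,*d,-(ph-ph0)))
E
python3 - <<'E'
from plan import *
s=manip.state();print(now(s,(.1617,.042)));ph,g,th,c=now(s,(.1617,.042))
k=np.arange(1,11)
rows2(s,[(th+1.7*i,min(ph+.6*i,55),.34,c+.0008*i) for i in k]);print(th+17)
E
```

```text
(np.float64(49.05603563564917), 0.06013251105456281, np.float64(52.02161508317226), np.float64(0.014347577330071061))
[0.34,[-0.0,-5.1,1.3],[-0.6,0,0]],
[0.34,[-0.0,-10.2,2.8],[-1.2,0,0]],
[0.34,[-0.0,-15.2,4.4],[-1.8,0,0]],
[0.34,[-0.0,-20.2,6.2],[-2.4,0,0]],
[0.34,[-0.0,-25.1,8.2],[-3.0,0,0]],
[0.34,[-0.0,-30.0,10.3],[-3.6,0,0]],
[0.34,[-0.0,-34.8,12.6],[-4.2,0,0]],
[0.34,[-0.0,-39.5,15.1],[-4.8,0,0]],
[0.34,[-0.0,-44.2,17.8],[-5.4,0,0]],
[0.34,[-0.0,-48.9,20.6],[-5.9,0,0]],
69.02161508317226
```

Call:
drive_tool:
  targets:
    - [0.34,[0,-5,1.5],[-0.6,0,0]]
    - [0.34,[0,-10,3],[-1.2,0,0]]
    - [0.34,[0,-15,4.6],[-1.8,0,0]]
    - [0.34,[0,-20,6.4],[-2.4,0,0]]
    - [0.34,[0,-25,8.3],[-3,0,0]]
    - [0.34,[0,-30,10.4],[-3.6,0,0]]
    - [0.34,[0,-34.8,12.7],[-4.2,0,0]]
    - [0.34,[0,-39.5,15.2],[-4.8,0,0]]
    - [0.34,[0,-44.2,17.9],[-5.4,0,0]]
    - [0.34,[0,-49,20.6],[-5.9,0,0]]

```text
t: 7.5
position: [0.5642, 0.0259, 0.1212]
tcp_rot: [-0.011, 0.887, 0.462, -0.006]
wrist_force: [-0.6, -0.3, -0.4]
finger_gap: 0.658
grasp_force: 0.4
```

Run:
```python
from plan import *
from bench import eyes
s=manip.state();st(s);side(eyes);P=(.168,.042);ph,g,th,c=now(s,P);print(ph,g,th,c)
k=np.arange(1,11)
rows2(s,[(th+1.6*i,min(ph+.2*i,56),.34,c+.0003*i) for i in k]);print(th+16)
```

```text
t 7.50 p [564.2  25.9 121.2] f [-0.6 -0.3 -0.4] gap 59.9 grip 0.4 q [-0.37  0.54  1.98  0.91  1.28 -2.55]
toolx [-1.    -0.024  0.   ] tooly [-0.014  0.573  0.82 ] toolz [-0.02   0.819 -0.573] yaw_y 91.4
side n 614 theta 69.5 thick 26.2
P y(deck) 175.8 upper extent 270.9
55.02334268922718 0.05985364236345184 69.18673020470062 0.022352130033037265
[0.34,[-0.0,-4.6,2.1],[-0.2,0,0]],
[0.34,[-0.0,-9.2,4.3],[-0.4,0,0]],
[0.34,[-0.0,-13.8,6.7],[-0.6,0,0]],
[0.34,[-0.0,-18.4,9.2],[-0.8,0,0]],
[0.34,[-0.0,-22.9,11.8],[-1.0,0,0]],
[0.34,[-0.0,-27.4,14.7],[-1.0,0,0]],
[0.34,[-0.0,-31.8,17.8],[-1.0,0,0]],
[0.34,[-0.0,-36.2,21.0],[-1.0,0,0]],
[0.34,[-0.0,-40.5,24.3],[-1.0,0,0]],
[0.34,[-0.0,-44.7,27.7],[-1.0,0,0]],
85.18673020470062
```

Call:
drive_tool:
  targets:
    - [0.34,[0,-4.6,2.1],[-0.2,0,0]]
    - [0.34,[0,-9.2,4.3],[-0.4,0,0]]
    - [0.34,[0,-13.8,6.7],[-0.6,0,0]]
    - [0.34,[0,-18.4,9.2],[-0.8,0,0]]
    - [0.34,[0,-22.9,11.8],[-1,0,0]]
    - [0.34,[0,-27.4,14.7],[-1,0,0]]
    - [0.34,[0,-31.8,17.8],[-1,0,0]]
    - [0.34,[0,-36.2,21],[-1,0,0]]
    - [0.34,[0,-40.5,24.3],[-1,0,0]]
    - [0.34,[0,-44.7,27.7],[-1,0,0]]

```text
t: 8.65
position: [0.5644, 0.023, 0.0688]
tcp_rot: [-0.011, 0.883, 0.469, -0.006]
wrist_force: [0.8, -0.7, -0.7]
finger_gap: 0.663
grasp_force: 0.5
```

Run:
```python
from plan import *
from bench import eyes
s=manip.state();st(s);side(eyes);P=(.176,.042);ph,g,th,c=now(s,P);print(ph,g,th,c)
k=np.arange(1,11)
rows2(s,[(th+.9*i,ph,.34,c-.0003*i) for i in k]);print(th+9)
```

```text
t 8.65 p [564.4  23.   68.8] f [ 0.8 -0.7 -0.7] gap 60.4 grip 0.5 q [-0.38  0.64  1.96  0.94  1.25 -2.62]
toolx [-1.    -0.024 -0.   ] tooly [-0.014  0.559  0.829] toolz [-0.02   0.829 -0.559] yaw_y 91.4
side n 267 theta 85.8 thick 16.1
P y(deck) 371.3 upper extent 450.1
55.971965271835 0.06036164732074381 85.48108688384684 0.023575981644447314
[0.34,[-0.0,-3.3,0.3],[-0.0,0,0]],
[0.34,[-0.0,-5.7,1.9],[-0.0,0,0]],
[0.34,[-0.0,-8.0,3.5],[-0.0,0,0]],
[0.34,[-0.0,-10.3,5.1],[-0.0,0,0]],
[0.34,[-0.0,-12.6,6.8],[-0.0,0,0]],
[0.34,[-0.0,-14.8,8.5],[-0.0,0,0]],
[0.34,[0.0,-17.0,10.2],[-0.0,0,0]],
[0.34,[0.0,-19.2,12.0],[-0.0,0,0]],
[0.34,[0.0,-21.4,13.8],[-0.0,0,0]],
[0.34,[0.0,-23.5,15.6],[-0.0,0,0]],
94.48108688384684
```

Call:
drive_tool:
  targets:
    - [0.34,[0,-3.3,0.3],[0,0,0]]
    - [0.34,[0,-5.7,1.9],[0,0,0]]
    - [0.34,[0,-8,3.5],[0,0,0]]
    - [0.34,[0,-10.3,5.1],[0,0,0]]
    - [0.34,[0,-12.6,6.8],[0,0,0]]
    - [0.34,[0,-14.8,8.5],[0,0,0]]
    - [0.34,[0,-17,10.2],[0,0,0]]
    - [0.34,[0,-17,10.2],[0,0,0]]
    - [0.34,[0,-20,6],[0,0,0]]
    - [0.34,[0,-28,-6],[0,0,0]]

```text
t: 9.8
position: [0.5646, 0.0023, 0.0495]
tcp_rot: [-0.011, 0.883, 0.47, -0.006]
wrist_force: [-0.3, 0.1, -0.2]
finger_gap: 0.661
grasp_force: 0.0
```

```bash
cat >> plan.py <<'E'
def lying(eyes):
    for n in('scene','top'):
        W=cloud(eyes.camera(n));x,y,z=W[...,0],W[...,1],W[...,2]
        for ya in(-.01,.01,.03,.05,.12,.14,.16):
            b=(abs(x-.563)<.03)&(abs(y-ya)<.008)&(z<.1)&(z>0.03);print(n,ya,b.sum(),(np.median(z[b])*1e3).round(1) if b.any() else '',end='; ')
        b=(abs(x-.563)<.03)&(abs(z-.066)<.006)&(y>-.1)&(y<.17);print('\n right end y',np.percentile(y[b],[1,3,10]).round(4))
E
python3 - <<'E'
from plan import *
from bench import eyes
s=manip.state();st(s);lying(eyes)
c=eyes.camera('scene');cv2.imwrite('pics/s4.png',cv2.resize(c['frame'][150:250,220:340],None,fx=6,fy=6,interpolation=cv2.INTER_CUBIC))
E
```

```text
t 9.80 p [564.6   2.3  49.5] f [-0.3  0.1 -0.2] gap 60.1 grip 0.0 q [-0.41  0.68  1.94  0.92  1.25 -2.65]
toolx [-1.    -0.025  0.   ] tooly [-0.014  0.559  0.829] toolz [-0.021  0.829 -0.559] yaw_y 91.4
scene -0.01 53 66.5; scene 0.01 56 66.9; scene 0.03 23 65.9; scene 0.05 46 65.8; scene 0.12 36 66.2; scene 0.14 36 66.6; scene 0.16 37 66.9; 
 right end y [-0.0798 -0.0214 -0.0131]
top -0.01 45 66.3; top 0.01 89 85.4; top 0.03 93 65.4; top 0.05 94 65.2; top 0.12 98 65.8; top 0.14 97 65.0; top 0.16 92 65.3; 
 right end y [-0.0834 -0.0193  0.0062]
```

View pics/s4.png

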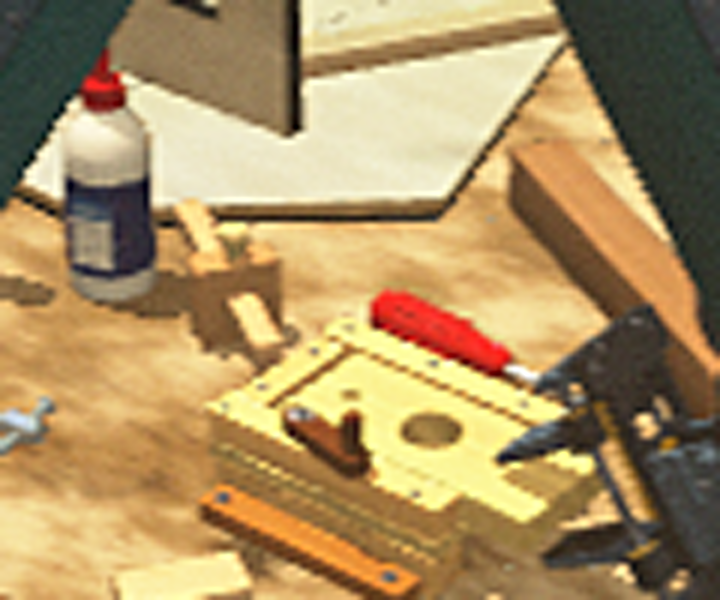

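The upright lies flat: its surface is at z≈66 mm, and the right end is at y≈−0.015, so it is a few mm short of home. I'll withdraw, stand the tool vertical and shut the fingers.

Call:
drive_tool:
  targets:
    - [0.34,[0,-11.2,-16.6],[0,0,0]]
    - [0.34,[0,-22.4,-33.2],[0,0,0]]
    - [0.34,[0,-25,-55],[6,0,0]]
    - [0.34,[0,-21,-76],[14,0,0]]
    - [0.34,[0,-17,-97],[22,0,0]]
    - [1,[0,-14.4,-111],[30,0,0]]
    - [1,[0,-14.4,-111],[38,0,0]]
    - [1,[0,-14.4,-111],[46,0,0]]
    - [1,[0,-14.4,-111],[54,0,0]]
    - [1,[0,-14.4,-111],[56,0,0]]

```text
t: 10.95
position: [0.5678, -0.098, 0.1005]
tcp_rot: [-0.013, 1.0, -0.003, 0.001]
wrist_force: [1.0, 0.0, 0.1]
finger_gap: 0.251
grasp_force: 0.0
```

Run:
```python
from plan import *
from bench import eyes
s=manip.state();st(s);lying(eyes);print(goto(s,[.566,-.06,.048]))
```

```text
t 10.95 p [567.8 -98.  100.5] f [1.  0.  0.1] gap 22.9 grip 0.0 q [-0.21  0.35  2.03 -0.01  0.76 -1.8 ]
toolx [-1.    -0.025 -0.002] tooly [-0.025  1.    -0.006] toolz [ 0.002 -0.006 -1.   ] yaw_y 91.4
scene -0.01 55 66.2; scene 0.01 49 66.4; scene 0.03 42 66.1; scene 0.05 45 67.1; scene 0.12 28 65.3; scene 0.14 36 66.1; scene 0.16 42 66.5; 
 right end y [-0.0195 -0.0184 -0.0086]
top -0.01 95 65.4; top 0.01 98 64.6; top 0.03 99 65.4; top 0.05 94 65.8; top 0.12 96 65.6; top 0.14 98 64.4; top 0.16 92 65.6; 
 right end y [-0.0185 -0.0151 -0.0036]
[ 1.  38.3 52.2]
```

Call:
drive_tool:
  targets:
    - [1,[1,0,20],[0,0,0]]
    - [1,[1,0,40],[0,0,0]]
    - [1,[1,0,52],[0,0,0]]
    - [1,[1,20,52],[0,0,0]]
    - [1,[1,40,52],[0,0,0]]
    - [1,[1,52,52],[0,0,0]]
    - [1,[1,57,52],[0,0,0]]
    - [1,[1,60,52],[0,0,0]]
    - [1,[1,62,52],[0,0,0]]
    - [1,[1,64,52],[0,0,0]]

```text
t: 12.05
position: [0.5648, -0.034, 0.0476]
tcp_rot: [-0.012, 1.0, 0.0, 0.0]
wrist_force: [-0.6, -0.4, 0.2]
finger_gap: 0.004
grasp_force: 0.0
```

Call:
drive_tool:
  targets:
    - [1,[0,1,0],[0,0,0]]
    - [1,[0,2,0],[0,0,0]]
    - [1,[0,3,0],[0,0,0]]
    - [1,[0,4,0],[0,0,0]]
    - [1,[0,5,0],[0,0,0]]
    - [1,[0,6,0],[0,0,0]]
    - [1,[0,7,0],[0,0,0]]
    - [1,[0,7.5,0],[0,0,0]]
    - [1,[0,7.5,0],[0,0,0]]
    - [1,[0,7.5,0],[0,0,0]]

```text
t: 13.05
position: [0.5645, -0.0262, 0.0475]
tcp_rot: [-0.012, 1.0, 0.0, -0.0]
wrist_force: [-0.1, -0.3, 0.4]
finger_gap: 0.005
grasp_force: 0.0
```

Call:
drive_tool:
  targets:
    - [1,[0,0.5,0],[0,0,0]]
    - [1,[0,1,0],[0,0,0]]
    - [1,[0,1.5,0],[0,0,0]]
    - [1,[0,2,0],[0,0,0]]
    - [1,[0,2.5,0],[0,0,0]]
    - [1,[0,3,0],[0,0,0]]
    - [1,[0,3,0],[0,0,0]]
    - [1,[0,3,0],[0,0,0]]
    - [1,[0,3,0],[0,0,0]]
    - [1,[0,3,0],[0,0,0]]

```text
t: 14.05
position: [0.5645, -0.0232, 0.0475]
tcp_rot: [-0.012, 1.0, 0.0, 0.0]
wrist_force: [-0.3, -0.2, -0.5]
finger_gap: 0.006
grasp_force: 0.0
```

Run:
```python
from plan import *
from bench import eyes
s=manip.state();st(s);lying(eyes)
W=cloud(eyes.camera('top'))
for r in (193,203,209): print(r,[(int(W[r,c,1]*1000),int(W[r,c,2]*1000)) for c in list(range(247,258))+list(range(308,324))])
```

```text
t 14.05 p [564.5 -23.2  47.5] f [-0.3 -0.2 -0.5] gap 0.5 grip 0.0 q [-0.08  0.43  2.06  0.    0.66 -1.68]
toolx [-1.    -0.024 -0.   ] tooly [-0.024  1.     0.   ] toolz [ 0.  0. -1.] yaw_y 91.4
scene -0.01 38 63.6; scene 0.01 34 66.4; scene 0.03 39 66.4; scene 0.05 45 66.1; scene 0.12 34 66.7; scene 0.14 37 66.2; scene 0.16 35 67.0; 
 right end y [-0.0317 -0.0292 -0.0003]
top -0.01 0 ; top 0.01 0 ; top 0.03 1 63.6; top 0.05 1 61.8; top 0.12 96 64.6; top 0.14 92 65.4; top 0.16 94 64.8; 
 right end y [0.0652 0.0661 0.0756]
193 [(198, 56), (194, 64), (191, 61), (187, 67), (184, 67), (181, 61), (179, 48), (175, 64), (171, 66), (168, 69), (165, 67), (21, 412), (18, 408), (16, 410), (14, 407), (12, 413), (9, 416), (7, 415), (5, 417), (3, 418), (1, 418), (0, 440), (-1, 444), (-3, 446), (-5, 446), (-7, 449), (-10, 448)]
203 [(198, 62), (194, 64), (191, 62), (189, 57), (185, 64), (182, 64), (179, 61), (175, 66), (172, 69), (169, 60), (166, 63), (22, 433), (21, 442), (19, 447), (17, 454), (15, 457), (13, 460), (11, 461), (9, 463), (7, 467), (5, 470), (3, 470), (1, 473), (0, 475), (-2, 475), (-4, 478), (-6, 477)]
209 [(198, 61), (194, 67), (192, 60), (188, 63), (186, 57), (182, 66), (179, 59), (177, 45), (173, 62), (169, 65), (166, 63), (25, 474), (23, 477), (21, 484), (19, 485), (17, 488), (15, 492), (13, 493), (11, 495), (9, 495), (7, 497), (5, 497), (3, 499), (1, 499), (0, 502), (-1, 504), (-4, 501)]
```

Call:
drive_tool:
  targets:
    - [1,[0,0.5,0],[0,0,0]]
    - [1,[0,1,0],[0,0,0]]
    - [1,[0,1.5,0],[0,0,0]]
    - [1,[0,2,0],[0,0,0]]
    - [1,[0,2.5,0],[0,0,0]]
    - [1,[0,3,0],[0,0,0]]
    - [1,[0,3,0],[0,0,0]]
    - [1,[0,3,0],[0,0,0]]
    - [1,[0,3,0],[0,0,0]]
    - [1,[0,3,0],[0,0,0]]

```text
t: 15.2
position: [0.5648, -0.0207, 0.0477]
tcp_rot: [-0.012, 1.0, -0.0, 0.0]
wrist_force: [1.4, -6.9, -0.6]
finger_gap: 0.004
grasp_force: 3.5
```

The upright is home: the wrist force jumped to 6.9 N against the stop. Next I'll retreat, rise, turn the tool 45° and go to the near-right side of the peg.

Call:
drive_tool:
  targets:
    - [1,[0,-8,0],[0,0,0]]
    - [1,[0,-20,0],[0,0,0]]
    - [1,[0,-20,-40],[0,0,0]]
    - [1,[0,-20,-80],[7.5e-07,0,7.5]]
    - [1,[10,0,-112],[0,0,15]]
    - [1,[35,25,-112],[0,0,22.5]]
    - [1,[60,60,-112],[0,0,30]]
    - [1,[82,91,-112],[0,0,37.5]]
    - [1,[82,91,-112],[0,0,45]]
    - [1,[82,91,-112],[0,0,45]]

```text
t: 16.2
position: [0.4799, 0.0688, 0.1597]
tcp_rot: [0.372, 0.928, 0.0, 0.0]
wrist_force: [0.5, -0.3, -0.5]
finger_gap: 0.004
grasp_force: 0.0
```

Run:
```python
from plan import *
from bench import eyes
s=manip.state();r=st(s);lying(eyes)
c=eyes.camera('wrist');K=c['intrinsics'];d=c['depth'];v,u=np.mgrid[:420,:560]
Q=np.stack([(u-K[0,2])/K[0,0]*d,(v-K[1,2])/K[1,1]*d,d],-1);m=np.array(c['mount'])
W=(r.apply(Q.reshape(-1,3)@m[:3,:3].T+m[:3,3])+s['position'])
W2=cloud(eyes.camera('top')).reshape(-1,3);W3=cloud(eyes.camera('scene')).reshape(-1,3)
for w in(W,W2,W3):
    p=w[(w[:,2]>.095)&(w[:,2]<.112)&(abs(w[:,0]-.50)<.02)&(abs(w[:,1]-.086)<.02)];print('peg',len(p),np.median(p,0) if len(p) else '')
print('to start',goto(s,[.481,.068,.088]))
```

```text
t 16.20 p [479.9  68.8 159.7] f [ 0.5 -0.3 -0.5] gap 0.4 grip 0.0 q [ 0.09  0.12  2.19  0.    0.83 -0.71]
toolx [-0.723  0.691 -0.   ] tooly [0.691 0.723 0.   ] toolz [ 0.  0. -1.] yaw_y 46.3
scene -0.01 69 59.3; scene 0.01 43 66.1; scene 0.03 45 66.1; scene 0.05 43 66.4; scene 0.12 37 66.7; scene 0.14 36 66.6; scene 0.16 32 66.6; 
 right end y [-0.0103 -0.0085  0.0021]
top -0.01 15 66.4; top 0.01 29 64.3; top 0.03 40 65.2; top 0.05 43 65.6; top 0.12 2 64.2; top 0.14 32 66.0; top 0.16 58 65.6; 
 right end y [-0.0105 -0.0052  0.0082]
peg 312 [0.49609557 0.08814564 0.10652729]
peg 0 
peg 18 [0.49413111 0.08778412 0.10465939]
to start [-1.3  0.1 71.7]
```

The upright's right end is now at y≈−0.0105, which is the home position. I'll lower beside the peg and start the swing.

Call:
drive_tool:
  targets:
    - [1,[0,0,30],[0,0,0]]
    - [1,[0,0,60],[0,0,0]]
    - [1,[0,0,71],[0,0,0]]
    - [1,[0,0,71],[0,0,0]]
    - [1,[-3,5,71],[0,0,0]]
    - [1,[-7,10.5,71],[0,0,0]]
    - [1,[-12,16,71],[0,0,0]]
    - [1,[-16,21.6,71],[0,0,0]]
    - [1,[-19,28,71],[0,0,0]]
    - [1,[-21,35,71],[0,0,0]]

```text
t: 17.45
position: [0.5207, 0.0798, 0.0892]
tcp_rot: [0.371, 0.928, 0.0, 0.001]
wrist_force: [-0.4, -1.4, -0.0]
finger_gap: 0.004
grasp_force: 0.8
```

Call:
drive_tool:
  targets:
    - [1,[-1,7,0],[0,0,0]]
    - [1,[-1,14,0],[0,0,0]]
    - [1,[1,21,0],[0,0,0]]
    - [1,[3,28,0],[0,0,0]]
    - [1,[6,33,0],[0,0,0]]
    - [1,[9,38,0],[0,0,0]]
    - [1,[11,41,0],[0,0,0]]
    - [1,[12,43,0],[0,0,0]]
    - [1,[12,43,0],[0,0,0]]
    - [1,[12,43,0],[0,0,0]]

```text
t: 18.45
position: [0.5405, 0.119, 0.0885]
tcp_rot: [0.371, 0.928, 0.0, 0.0]
wrist_force: [0.2, -0.1, 0.1]
finger_gap: 0.001
grasp_force: 0.0
```

Run:
```python
from plan import *
from bench import eyes
s=manip.state();r=st(s);lying(eyes)
for n in('top','scene'):
    w=cloud(eyes.camera(n)).reshape(-1,3)
    p=w[(w[:,2]>.095)&(w[:,2]<.112)&(abs(w[:,0]-.55)<.025)&(abs(w[:,1]-.13)<.025)];print('peg',len(p),np.median(p,0) if len(p) else '')
c=eyes.camera('scene');cv2.imwrite('pics/s5.png',cv2.resize(c['frame'][150:250,220:340],None,fx=6,fy=6,interpolation=cv2.INTER_CUBIC))
```

```text
t 18.45 p [540.5 119.   88.5] f [ 0.2 -0.1  0.1] gap 0.1 grip 0.0 q [ 0.17  0.34  2.08  0.    0.72 -0.64]
toolx [-0.724  0.69  -0.   ] tooly [0.69  0.724 0.   ] toolz [ 0.  0. -1.] yaw_y 46.4
scene -0.01 67 59.0; scene 0.01 42 65.4; scene 0.03 45 67.0; scene 0.05 39 66.8; scene 0.12 59 67.7; scene 0.14 4 64.3; scene 0.16 11 66.0; 
 right end y [-0.0107 -0.0081  0.0003]
top -0.01 57 65.2; top 0.01 97 65.5; top 0.03 98 65.4; top 0.05 28 65.3; top 0.12 0 ; top 0.14 0 ; top 0.16 0 ; 
 right end y [-0.0106 -0.0099 -0.0061]
peg 0 
peg 24 [0.53130143 0.11555888 0.10291182]
```

View pics/s5.png

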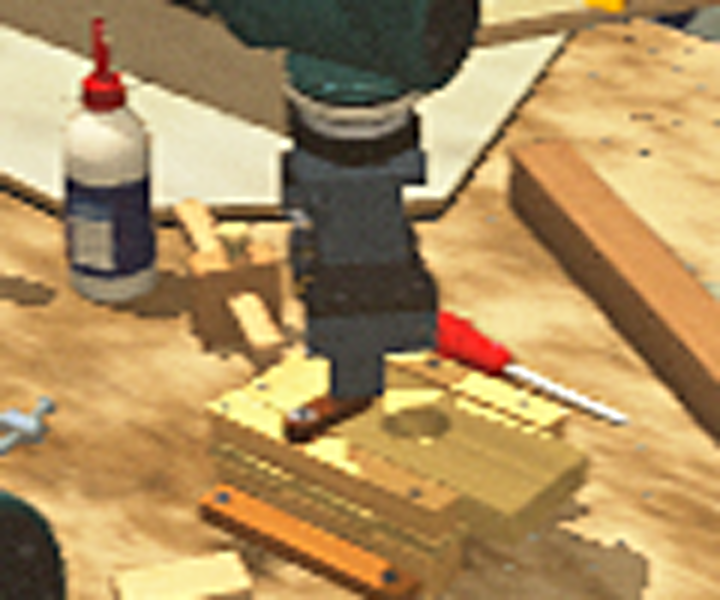

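The button bar now runs across under the finger, from pixel (300,420) to (375,395). I'll push a little further towards its hard end.

Call:
drive_tool:
  targets:
    - [1,[0.7,0.7,0],[0,0,0]]
    - [1,[1.4,1.4,0],[0,0,0]]
    - [1,[2.1,2.1,0],[0,0,0]]
    - [1,[2.8,2.8,0],[0,0,0]]
    - [1,[3.3,3.3,0],[0,0,0]]
    - [1,[3.3,3.3,0],[0,0,0]]
    - [1,[3.3,3.3,0],[0,0,0]]
    - [1,[3.3,3.3,0],[0,0,0]]
    - [1,[3.3,3.3,0],[0,0,0]]
    - [1,[3.3,3.3,0],[0,0,0]]

```text
t: 19.7
position: [0.5404, 0.1237, 0.0885]
tcp_rot: [0.371, 0.928, 0.0, -0.0]
wrist_force: [-0.1, 0.3, -0.2]
finger_gap: 0.007
grasp_force: 0.1
```

Call:
drive_tool:
  targets:
    - [1,[0,-8,0],[0,0,0]]
    - [1,[0,-20,0],[0,0,0]]
    - [1,[0,-20,-30],[0,0,0]]
    - [1,[0,-30,-70],[0,0,0]]
    - [1,[0,-70,-110],[0,0,0]]
    - [1,[0,-110,-120],[0,0,0]]
    - [1,[0,-140,-120],[0,0,0]]
    - [1,[0,-140,-120],[0,0,0]]
    - [1,[0,-140,-120],[0,0,0]]
    - [1,[0,-140,-120],[0,0,0]]

```text
t: 20.7
position: [0.4441, 0.0225, 0.2084]
tcp_rot: [0.371, 0.928, 0.0, 0.0]
wrist_force: [-0.6, 0.3, 0.3]
finger_gap: 0.005
grasp_force: 0.0
```

Run:
```python
from plan import *
from bench import eyes
s=manip.state();r=st(s);lying(eyes)
for n in('top','scene'):
    c=eyes.camera(n);w=cloud(c);z=w[...,2];b=(w[...,0]>.53)&(w[...,0]<.60)&(abs(w[...,1]-.13)<.05)
    p=w[b&(z>.095)&(z<.115)];print(n,'peg',len(p),np.median(p,0) if len(p) else '')
    p=w[(z>.078)&(z<.09)&(w[...,0]>.49)&(w[...,0]<.59)&(abs(w[...,1]-.13)<.05)];print('bar',len(p),cv2.minAreaRect((p[:,:2]*1000).astype(np.float32)) if len(p) else '')
    print(cv2.imwrite('pics/%s6.png'%n,cv2.resize(c['frame'][165:245,230:320] if n=='top' else c['frame'][150:250,220:340],None,fx=6,fy=6,interpolation=cv2.INTER_CUBIC)))
```

```text
t 20.70 p [444.1  22.5 208.4] f [-0.6  0.3  0.3] gap 0.4 grip 0.0 q [-0.   -0.03  2.24  0.    0.94 -0.81]
toolx [-0.724  0.69  -0.   ] tooly [0.69  0.724 0.   ] toolz [ 0.  0. -1.] yaw_y 46.4
scene -0.01 68 57.8; scene 0.01 44 66.7; scene 0.03 46 66.6; scene 0.05 37 66.6; scene 0.12 61 67.4; scene 0.14 29 80.7; scene 0.16 14 66.9; 
 right end y [-0.0096 -0.0087  0.0002]
top -0.01 57 65.7; top 0.01 99 65.8; top 0.03 96 65.2; top 0.05 60 66.0; top 0.12 99 65.8; top 0.14 78 67.1; top 0.16 96 65.1; 
 right end y [-0.0102 -0.0072  0.0022]
top peg 20 [0.55614469 0.13260773 0.10576935]
bar 112 ((532.4774169921875, 132.9576873779297), (15.910747528076172, 71.74634552001953), 88.42296600341797)
True
scene peg 7 [0.54733329 0.13014416 0.10278827]
bar 64 ((529.0868530273438, 135.01165771484375), (75.96858978271484, 23.250431060791016), 4.438441276550293)
True
```

View pics/top6.png

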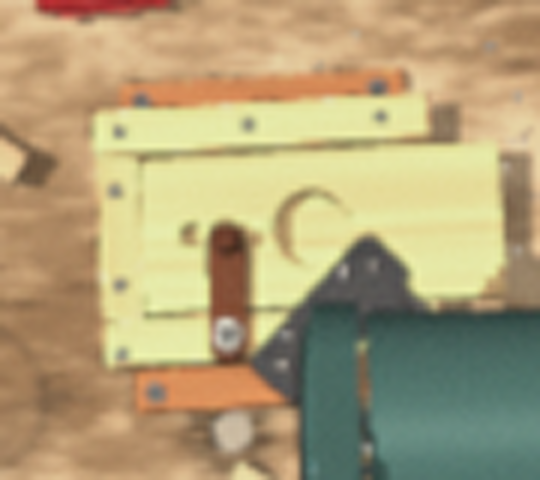

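The bar stands square across the upright: pivot at (228,333) and peg at (228,240) in the crop, within about 2° of square. The upright lies flat and home, and the arm is clear, so I'm handing it in.

```bash
python3 -c "
from bench import manip
print(manip.job_done())"
```

```text
the job is handed in; nothing more can be done
None
```

The job is handed in: I let the upright down under control until it lay flat, pushed it home against the stop and swung the turn-button square across it; no verdict came back, but my last camera check agreed with all of this.

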